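# Nest the cups and hold them before the lens

## Task

Nest the cups for the kit check: put the blue cup into the steel cup on the spring-loaded slide, then the orange cup into the blue one, each set down upright and let go. Then take the slide by its black knob, pull it out until the yellow pointer is in line with the red mark beside the little lens, and finish while still holding the knob there against the spring. Leave the jars, the tape and the marker where they stand.

Things in the scene. Friction and masses are not known exactly. Their poses are not given: they have to be found in the camera images.
- station: Grey metal bed of the check station, fixed to the bench, 135 x 141 x 12 mm with two low aluminium guide strips (top 22 mm above the bench). Origin: on the bench under the centre of the steel cup when the slide is home; its -x axis is the direction in which the slide is pulled out, +x points to the home stop, z up. The ledge for the lens lies on its -y side.
- slide (a joint): The spring-return slide: 0 m = home, grows as it is pulled out along the station's -x, hard stop at 0.085 m. The spring pulls it home always, with 3.5 N at 0 and 70 N/m more with travel (7 N at 0.05), and it returns by itself when let go. The mark is 0.035 to 0.06 m out.
- cup_seat (a point): Centre of the inner floor of the open steel cup that is fixed on the slide and travels with it (outer diameter 68 mm, inside diameter 62 mm, depth inside 26 mm). This floor is 25 mm above the bench, the steel rim 51 mm. Same axes as the station.
- knob (a point): Upright black round knob fixed on the slide, grip diameter 16 mm (foot flange 22 mm), 41 mm tall; this point is the centre of its foot, 21 mm above the bench; free to pinch from above between 28 and 60 mm above the bench. It stands 95 mm from the centre of the steel cup, on the pull-out (station -x) side, and moves with the slide. Its foot stands on the 30 mm wide, 8 mm thick end of the slide, which juts out over the bench beyond the bed.
- pointer (a point): Outer tip of the 4 mm wide yellow pointer on the -y edge of the slide, level with the steel cup's centre, 24 mm above the bench; it moves with the slide. Same axes as the station.
- mark (a point): Inner end of the 4 mm wide red line on the black foot of the lens holder, 1 mm beyond the pointer's path, 22.5 mm above the bench; x axis along the station's x (the slide is at the mark when the pointer has the same place along x), z up.
- lens: Small black lens holder with a grey lens barrel that looks at the slide, fixed on the station's ledge; foot 34 x 42 x 10 mm, 62 mm above the bench in all; origin under the centre of its foot, on top of the ledge (12 mm above the bench), 79 mm to the side of the slide's centre line. Its place along the slide differs from run to run.
- medium_cup: Blue open round cup, outer diameter 52 mm, inside diameter 46 mm, 48 mm tall, wall 3 mm, floor 4 mm, about 60 g; origin at the centre of its underside, z up along its axis. Starts upright on the bench. Nested in the steel cup (5 mm play all round) it stands 22 mm proud of the steel rim, its rim 73 mm above the bench.
- small_cup: Orange open round cup, outer diameter 36 mm, 66 mm tall, wall 3 mm, floor 4 mm, about 45 g; origin at the centre of its underside, z up along its axis. Starts upright on the bench. Nested in the blue cup (5 mm play all round) it stands 22 mm proud of the blue rim, its rim 95 mm above the bench.
- grease_jar: Small jar with a black lid, 38 mm across, 31 mm tall; origin at the centre of its underside. Bystander.
- tape: Roll of black tape lying flat, 60 mm across, 12 mm tall; origin at the centre of its underside. Bystander.
- marker: White marker pen with a black cap lying on the blue mat, 125 mm long along its y axis, 12 mm thick; origin under its middle. Bystander.
- white_jar: White screw jar, 42 mm across, 89 mm tall; origin at the centre of its underside. Bystander.
Mind the look-alikes: they are no part of the job. Several things look just like the small_cup: the one meant starts farthest to the robot's left.

How it is judged:
By the outcome, as a careful person would: the job done as asked, in the order asked, and still so for the second after the job is handed in, while the arm keeps its last pose, push and grip.
It also fails if it takes over 72 s, if anything falls off the work surface, if the arm or the gripper's body presses on something with over 40 N, if the wrist force passes 120 N, or if a joint passes its speed limit or range.

## Robot

A 6-joint arm with a two-finger parallel gripper is mounted at the origin on a cart in front of the work surface, level with it; the furniture and walls round the work are solid. World frame = base frame: x ahead of the robot, y to its left, z up, the work surface at z = 0. Lengths are in mm, angles in rad, forces in N, time in s.
With the tool pointing down it reaches from about 400 to 925 mm from the base axis. Payload 12.5 kg.
Tool frame: the origin (TCP) lies midway between the tips of the shut fingers; the grasp point (between the pads) lies 19 mm behind it; z points along the fingers, y is the line along which they close (so a half turn about z gives the same grasp; the last joint's range is limited). The gripper opens to 95 mm and grips with 3 to 60 N. Pads are 20 mm wide; open, the fingers measure 119 mm over their backs; the gripper's body (75 mm by 180 mm) begins 59 mm behind the grasp point.
Start: joints at [-1.218, 0.491, 1.559, -0, 1.092, -0.106], TCP at [276.82, -560.373, 214.661] pointing down, gripper open.
Joint ranges: [-3.1, 3.1], [-0.84, 2.19], [0.05, 2.79], [-1.13, 4.28], [0.06, 2.93], [-2.69, 2.69]. Speed limits (rad/s): [2.22, 2.22, 2.79, 3.14, 3.14, 3.14].

## Interface

Orientations are given as [roll, pitch, yaw] about the fixed x, y, z axes, in that order (R = Rz(yaw) Ry(pitch) Rx(roll)).
In Python, from cell import state, read_camera, camera_info, env gives the robot as it stands.
- The arm moves only by the tool move_arm, never from a script. Its argument "commands" is a list of rows, each a list of 3 entries, a list of its own where there are three numbers: the shift along the world's x, y, z in cm, then the turn, a rotation vector about the world's x, y, z in degrees, then the opening, from 0 (shut) to 1 (fully open). A call has 1 to 10 rows; each row shifts and turns the commanded pose from where the row before left it; what a row does not reach is not made up. A row lasts 1/10 s, in which the tool goes at most 50 mm and 8.59 degrees, less where a joint would pass 70% of its speed; a pose out of reach is approached as far as the arm can. A call with a gripper value outside its range is refused whole. The fingers move at their own pace and stop on an object; the grip force is fixed at half the most. Time passes only in rows, so rows that do not move let the fingers close. It gives the time, the measured TCP pose, the force, the opening and the grip force at its end, in the units of the state.
- state(): the state, without advancing time (a new reading comes with each control period).
- read_camera(name): name is "scene" or "side" or "wrist"; returns the picture (480x640x3 uint8, blue, green, red); there is no depth.
- camera_info(name): a dict with "K" (3x3 intrinsics, pixels), "cam_to_world" (4x4, takes a point from camera to world coordinates). Camera axes: x right, y down, z forward; pixel columns grow to the right and rows downward; lengths in mm; the calibration is good to about 2 mm. A picture is of the moment at which its call begins: read the wrist's pose just before it. camera_info takes no time and is no camera call; for the wrist camera it gives the pose at the moment of the call.
- env.job_done(): hands the job in; it is judged then, once.
The state is a dict: "t": time; "joints": joint angles; "qvel": joint speeds; "tau": joint torques, N m; "eef_pos": TCP position; "tcp_rot": TCP orientation; "ft_force": force on the tool from outside, world axes, zero at the start; "moment": the same for the moment, N m; "opening": opening from 0.0 (shut) to 1.0 (fully open); "grip_force": force on a finger pad.
Only numpy, scipy, OpenCV 4.12 (cv2) and the standard library are available. Lean on these libraries where they do the work, as an engineer would, in place of code of your own. Each camera call takes 0.05 s, during which the arm holds its last target. There are 200 camera calls.

## Working session

There is one attempt and no reset: what is moved stays moved. The work goes in short steps, Python scripts to look and compute and a tool call to move; the robot and the scene stay as the last step left them, time stands still between calls to the robot, and variables do not carry over. Pictures are saved under pics/ and viewed, at most 11 in all, crops included, and the job is handed in when it is done.

Besides the shell and the picture viewer there is one more tool, called as a command line: name --argument value ..., lists and objects as JSON in quotes. move_arm: Moves the arm, as the interface text tells. Its arguments: {"type":"object","properties":{"commands":{"type":"array"}},"required":["commands"]}

```bash
mkdir -p pics; ls
python3 - <<'E'
from cell import *
import cv2,numpy as np
for n in ["scene","side"]:
    im=read_camera(n); cv2.imwrite(f"pics/{n}0.png",im)
    i=camera_info(n); print(n,np.round(i["K"],1).tolist(),np.round(i["cam_to_world"],3).tolist())
s=state(); print(s)
E
```

```text
pics
scene [[600.2, 0.0, 312.9], [0.0, 600.2, 240.0], [0.0, 0.0, 1.0]] [[0.637, -0.554, 0.536, -452.832], [-0.771, -0.44, 0.461, -753.551], [-0.02, -0.707, -0.707, 1218.768], [0.0, 0.0, 0.0, 1.0]]
side [[453.5, 0.0, 318.6], [0.0, 453.5, 236.7], [0.0, 0.0, 1.0]] [[-0.919, -0.268, 0.288, 33.942], [-0.393, 0.587, -0.708, 941.638], [0.021, -0.764, -0.645, 883.727], [0.0, 0.0, 0.0, 1.0]]
{'t': 0.1, 'joints': array([-1.21760260e+00,  4.91489651e-01,  1.55939394e+00, -1.07116031e-05,
        1.09169757e+00, -1.05620402e-01]), 'qvel': array([-5.13541958e-04, -4.77213742e-04, -1.69351627e-03,  7.26231669e-05,
       -1.66914327e-03,  1.44276260e-04]), 'tau': array([ 4.43229277e-03, -6.13621688e+01, -2.58606273e+01,  6.93599484e-02,
        4.70001181e-02, -5.52943095e-05]), 'eef_pos': array([ 276.73428271, -560.15318806,  214.12429499]), 'tcp_rot': array([-3.14060865e+00, -9.47646676e-05,  4.58819027e-01]), 'ft_force': array([-0.13622255, -0.57346909,  0.29673061]), 'moment': array([0.03787469, 0.0429238 , 0.02487133]), 'grip_force': 0.0, 'opening': 1.001161955358048}
```

View pics/scene0.png

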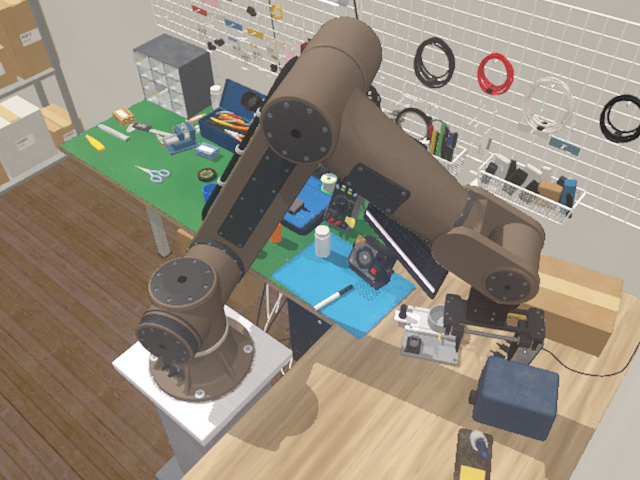

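View pics/side0.png

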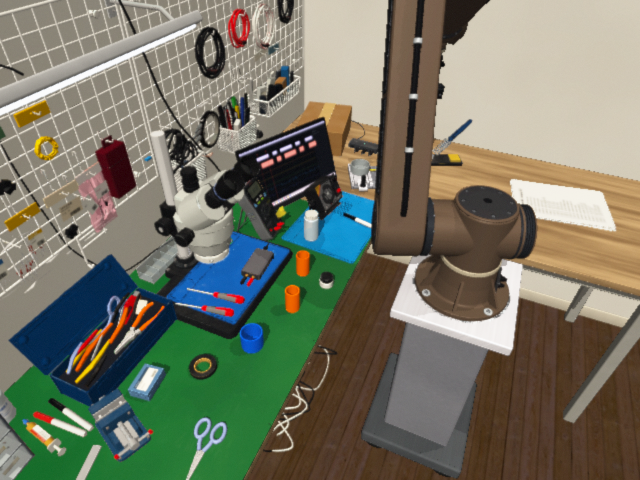

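The side view shows the blue cup at (252,338), orange cups at (292,298) and (303,263), the white jar at (311,225), the grease jar at (327,281) and the tape at (203,366). The scene view shows the station near (430,330), with the gripper partly in front of it.

```bash
cat > h.py <<'E'
from cell import *
import cv2,numpy as np
def ray(n,px,z,info=None):
    i=info or camera_info(n); K=np.array(i["K"]);T=np.array(i["cam_to_world"])
    d=T[:3,:3]@np.linalg.inv(K)@[px[0],px[1],1.]; o=T[:3,3]
    return o+d*(z-o[2])/d[2]
def proj(n,p,info=None):
    i=info or camera_info(n); K=np.array(i["K"]);T=np.array(i["cam_to_world"])
    c=K@(T[:3,:3].T@(np.array(p,float)-T[:3,3])); return c[:2]/c[2]
R={"orange":((5,150,120),(14,255,255)),"blue":((106,190,80),(118,255,255)),"yellow":((22,150,120),(34,255,255)),"red":((0,170,90),(4,255,255))}
def blobs(im,c,amin=20):
    m=cv2.inRange(cv2.cvtColor(im,cv2.COLOR_BGR2HSV),*map(np.array,R[c]))
    n,l,s,ce=cv2.connectedComponentsWithStats(m)
    return [(s[k].tolist(),np.round(ce[k],1).tolist()) for k in range(1,n) if s[k][4]>=amin],l
E
python3 - <<'E'
from h import *
im=cv2.imread("pics/side0.png")
for c in["orange","blue"]:
    for s,ce in blobs(im,c,80)[0]:
        print(c,s,ce,np.round(ray("side",ce,30)))
for nm,p,z in [("wjar",(311,214),89),("gjar",(327,277),31),("tape",(203,363),12),("steel",(360,170),50),("orn",(292,292),66),("orn2",(303,256),66),("blue",(252,328),48)]: print(nm,np.round(ray("side",p,z)))
for nm,p in [("steel",(437,313)),("knob",(415,340)),("marker",(333,297))]: print(nm,np.round(ray("scene",p,45)))
E
```

```text
orange [296, 251, 14, 25, 287] [302.4, 262.7] [412. 125.  30.]
orange [285, 286, 15, 26, 326] [291.9, 298.4] [381. 254.  30.]
orange [132, 302, 22, 25, 132] [141.6, 313.7] [689. 446.  30.]
orange [110, 307, 18, 37, 179] [119.3, 324.8] [714. 494.  30.]
orange [139, 306, 25, 25, 98] [150.3, 319.7] [658. 453.  30.]
orange [75, 323, 38, 49, 232] [90.8, 348.0] [726. 571.  30.]
blue [167, 232, 122, 93, 3406] [226.6, 278.0] [568. 260.  30.]
blue [239, 324, 24, 29, 571] [251.2, 337.6] [414. 401.  30.]
wjar [448. -14.  89.]
gjar [329. 149.  31.]
tape [486. 494.  12.]
steel [ 416. -361.   50.]
orn [376. 264.  66.]
orn2 [405. 136.  66.]
blue [418. 388.  48.]
steel [ 430. -388.   45.]
knob [ 329. -390.   45.]
marker [ 311. -157.   45.]
```

move_arm --commands '[[[0,0,5],[0,0,0],1],[[0.5,3,4],[0,0,0],1],[[1.5,4.7,0],[0,0,0],1],[[1.5,4.7,0],[0,0,0],1],[[1.5,4.7,0],[0,0,0],1],[[1.5,4.7,0],[0,0,0],1],[[1.5,4.7,0],[0,0,0],1],[[1.5,4.7,0],[0,0,0],1],[[1.5,4.7,0],[0,0,0],1],[[1.5,4.7,0],[0,0,0],1]]'

```text
t: 1.1
eef_pos: [401.8, -152.6, 304.5]
tcp_rot: [3.141, -0.0, 0.458]
ft_force: [0.2, -0.8, -0.6]
opening: 0.997
grip_force: 0.0
```

move_arm --commands '[[[1.5,4.7,0],[0,0,0],1],[[1.5,4.7,0],[0,0,0],1],[[1.5,4.7,0],[0,0,0],1],[[0,5,0],[0,0,0],1],[[0,5,0],[0,0,0],1],[[-0.5,5,0],[0,0,0],1],[[-0.5,5,0],[0,0,0],1],[[-0.5,5,0],[0,0,0],1],[[-0.5,5,0],[0,0,0],1],[[-0.5,4,0],[0,0,0],1]]'

```text
t: 2.1
eef_pos: [421.0, 328.0, 304.2]
tcp_rot: [3.142, 0.0, 0.46]
ft_force: [-0.7, -0.3, -0.4]
opening: 1.002
grip_force: 0.0
```

Run:
```python
from h import *
s=state();print(s["t"],s["eef_pos"],s["tcp_rot"],s["joints"])
for n in ["scene","side"]:
    cv2.imwrite(f"pics/{n}1.png",read_camera(n))
i=camera_info("wrist"); im=read_camera("wrist");cv2.imwrite("pics/w1.png",im)
np.save("w1.npy",i,allow_pickle=True)
print(np.round(i["cam_to_world"],2).tolist(),np.round(i["K"],1).tolist())
for c in["orange","blue"]:
    for b,ce in blobs(im,c,200)[0]: print(c,b,ce,np.round(ray("wrist",ce,40,i)))
a=cv2.imread("pics/scene1.png")[280:400,370:530]; b=cv2.imread("pics/side1.png")[130:250,300:460]
cv2.imwrite("pics/st1.png",cv2.resize(np.vstack([a,b]),None,fx=2.5,fy=2.5,interpolation=cv2.INTER_CUBIC))
```

```text
2.1 [421.04469065 327.99810445 304.20155625] [3.14157273e+00 3.32281940e-04 4.59790918e-01] [5.38019523e-01 2.76624238e-01 1.65417789e+00 6.52306124e-06
 1.21112334e+00 1.64902263e+00]
[[0.45, -0.86, -0.24, 486.61], [-0.89, -0.43, -0.12, 362.73], [0.0, 0.26, -0.96, 474.26], [0.0, 0.0, 0.0, 1.0]] [[388.6, 0.0, 323.8], [0.0, 388.6, 240.1], [0.0, 0.0, 1.0]]
orange [352, 257, 24, 23, 291] [361.9, 267.9] [370. 254.  40.]
orange [462, 281, 28, 27, 278] [474.2, 290.1] [405. 120.  40.]
blue [244, 158, 42, 43, 1409] [264.4, 178.8] [414. 400.  40.]
```

View pics/w1.png

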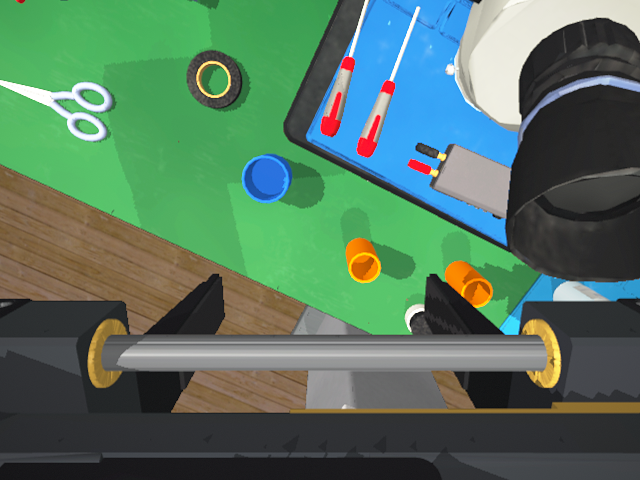

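View pics/st1.png

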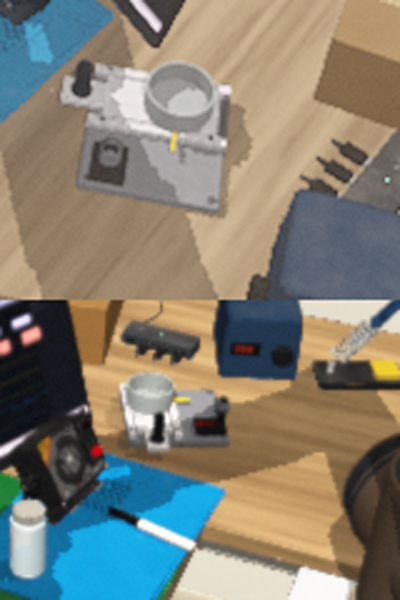

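The wrist view shows the blue cup at (265,178) and the wanted left orange cup at (363,262). The look-alike is at (474,285), beside the microscope eyepiece. The crops show the steel cup, the knob, the yellow pointer and the lens ledge clearly; the ledge is on the near, −y side. Next I'll measure both cups.

```bash
cat >> h.py <<'E'
def cup(im,info,c,near,rad,h,pad=40):
    """rim centre of an upright cup standing with rim at height h, from one view; returns centre, measured rim width"""
    m=cv2.inRange(cv2.cvtColor(im,cv2.COLOR_BGR2HSV),*map(np.array,R[c]))
    m=cv2.morphologyEx(m,cv2.MORPH_CLOSE,np.ones((5,5)))
    n,l,s,ce=cv2.connectedComponentsWithStats(m)
    k=min((k for k in range(1,n) if s[k][4]>100),key=lambda k:np.hypot(*(ray("",ce[k],h/2,info)[:2]-near)))
    cs,_=cv2.findContours((l==k).astype(np.uint8),cv2.RETR_EXTERNAL,cv2.CHAIN_APPROX_NONE)
    P=np.array([ray("",p[0],h,info)[:2] for p in max(cs,key=len)])
    o=np.array(info["cam_to_world"])[:2,3]
    u=P.mean(0)-o; u/=np.linalg.norm(u); v=np.array([-u[1],u[0]])
    a=P@v; b=P@u
    return u*(b.max()-rad)+v*(a.max()+a.min())/2, np.ptp(a)
E
python3 - <<'E'
from h import *
w=np.load("w1.npy",allow_pickle=True).item()
for n,i in [("w1",w),("side1",camera_info("side"))]:
    im=cv2.imread(f"pics/{n}.png")
    for c,nr,r,h in [("blue",(414,398),26,48),("orange",(375,258),18,66),("orange",(408,130),18,66)]:
        print(n,c,*cup(im,i,c,nr,r,h))
E
```

```text
w1 blue [417.28927929 396.33607789] 48.49603461162815
w1 orange [382.74525236 260.69272817] 31.050895974029515
w1 orange [411.54533196 136.13149259] 32.44461510593868
side1 blue [414.28348369 400.01430494] 49.88736178304873
side1 orange [377.7940146  262.76257914] 31.61577622586634
side1 orange [407.19517345 134.39869774] 29.20993730229361
```

move_arm --commands '[[[-0.5,3.5,-1],[0,0,0],1],[[0,3.5,-3],[0,0,0],1],[[0,0,-5],[0,0,0],1],[[0,0,-5],[0,0,0],1],[[0,0,-4.4],[0,0,0],1],[[0,0,-3],[0,0,0],1],[[0,0,0],[0,0,0],1]]'

```text
t: 2.95
eef_pos: [415.8, 393.2, 87.1]
tcp_rot: [3.14, 0.007, 0.458]
ft_force: [0.5, 0.4, 1.1]
opening: 1.0
grip_force: 0.0
```

Run:
```python
from h import *
s=state();print(s["t"],s["eef_pos"],s["joints"],s["ft_force"])
i=camera_info("wrist"); im=read_camera("wrist");cv2.imwrite("pics/w2.png",im)
R["blue"]=((100,140,40),(122,255,255)); R["orange"]=((3,120,60),(16,255,255))
print(cup(im,i,"blue",(416,398),26,48)); print(cup(im,i,"orange",(380,261),18,66))
```

```text
2.95 [415.84033108 393.16836791  87.07696161] [ 6.42079002e-01  5.78056348e-01  1.81001103e+00 -3.25474723e-04
  7.60607860e-01  1.75551199e+00] [0.50486711 0.36174817 1.10380162]
(array([415.50066369, 398.73712981]), np.float64(51.8524938996419))
(array([389.72333514, 296.22269162]), np.float64(8.468358922775451))
```

View pics/w2.png

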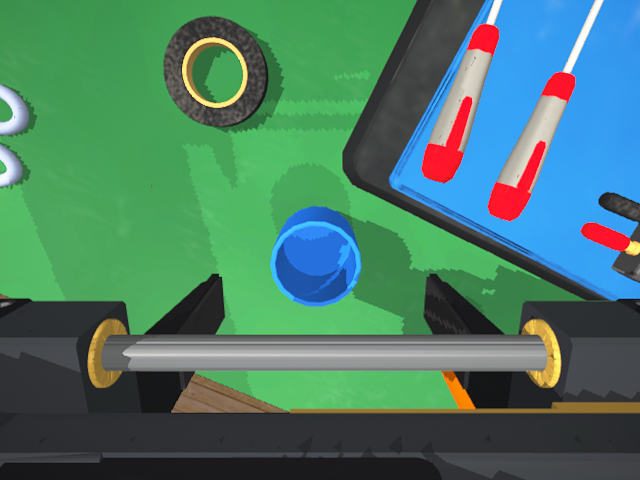

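The blue cup's rim is centred at (316,262), midway between the fingers. Its measured width of 51.9 mm fits the given 52. Now I'll descend and grip.

move_arm --commands '[[[0,0.55,-1.5],[0,0,0],1],[[0,0,-2.2],[0,0,0],1],[[0,0,-2],[0,0,0],1],[[0,0,0],[0,0,0],1],[[0,0,0],[0,0,0],0],[[0,0,0],[0,0,0],0],[[0,0,0],[0,0,0],0],[[0,0,0],[0,0,0],0],[[0,0,0],[0,0,0],0],[[0,0,0],[0,0,0],0]]'

```text
t: 4.0
eef_pos: [417.0, 401.0, 33.7]
tcp_rot: [3.142, -0.0, 0.459]
ft_force: [-0.5, 0.8, 1.8]
opening: 0.552
grip_force: 14.3
```

move_arm --commands '[[[0,0,2],[0,0,0],0],[[0,0,5],[0,0,0],0],[[0,0,5],[0,0,0],0],[[0,0,5],[0,0,0],0],[[0,-1,5],[0,0,0],0],[[0,-3,4],[0,0,0],0],[[0,-5,1],[0,0,0],0],[[0,-5,0],[0,0,0],0],[[0,-5,0],[0,0,0],0],[[0,-5,0],[0,0,0],0]]'

```text
t: 5.0
eef_pos: [416.2, 160.4, 302.5]
tcp_rot: [3.141, -0.0, 0.459]
ft_force: [0.6, 0.1, 0.1]
opening: 0.547
grip_force: 30.0
```

move_arm --commands '[[[0.3,-5,0],[0,0,0],0],[[0.3,-5,0],[0,0,0],0],[[0.3,-5,0],[0,0,0],0],[[0.3,-5,0],[0,0,0],0],[[0,-5,0],[0,0,0],0],[[0,-5,0],[0,0,0],0],[[0,-5,0],[0,0,0],0],[[0,-5,0],[0,0,0],0],[[0,-5,0],[0,0,0],0],[[-0.5,-5,0],[0,0,0],0]]'

```text
t: 6.0
eef_pos: [423.5, -339.3, 302.2]
tcp_rot: [3.142, -0.0, 0.459]
ft_force: [0.2, -0.4, -0.2]
opening: 0.545
grip_force: 30.0
```

move_arm --commands '[[[-0.5,-4,-1],[0,0,0],0],[[-0.5,-4,-2],[0,0,0],0],[[0,0,-3],[0,0,0],0],[[0,0,0],[0,0,0],0]]'

```text
t: 6.4
eef_pos: [412.4, -416.8, 238.6]
tcp_rot: [-3.135, 0.001, 0.457]
ft_force: [-0.8, -0.2, -0.7]
opening: 0.546
grip_force: 30.0
```

Run:
```python
from h import *
s=state();print(s["t"],s["eef_pos"],s["tcp_rot"],s["opening"],s["grip_force"])
i=camera_info("wrist"); im=read_camera("wrist");cv2.imwrite("pics/w3.png",im);np.save("w3.npy",i,allow_pickle=True)
for n in ["scene","side"]: cv2.imwrite(f"pics/{n}3.png",read_camera(n))
for c in ["yellow","red"]:
    for b,ce in blobs(im,c,8)[0]: print(c,b,ce,np.round(ray("wrist",ce,24,i)))
```

```text
6.4 [ 412.39109491 -416.80968221  238.55834246] [-3.13482306e+00  1.39934417e-03  4.57076777e-01] 0.5460567736920222 30.00001922249794
yellow [318, 211, 4, 7, 27] [319.6, 213.9] [ 406. -413.   24.]
yellow [318, 227, 4, 6, 24] [319.5, 229.5] [ 391. -420.   24.]
yellow [449, 334, 7, 51, 182] [452.3, 359.8] [ 322. -620.   24.]
red [88, 79, 8, 8, 8] [91.5, 82.5] [ 424. -169.   24.]
red [262, 242, 5, 25, 121] [264.0, 254.0] [ 342. -380.   24.]
```

View pics/w3.png

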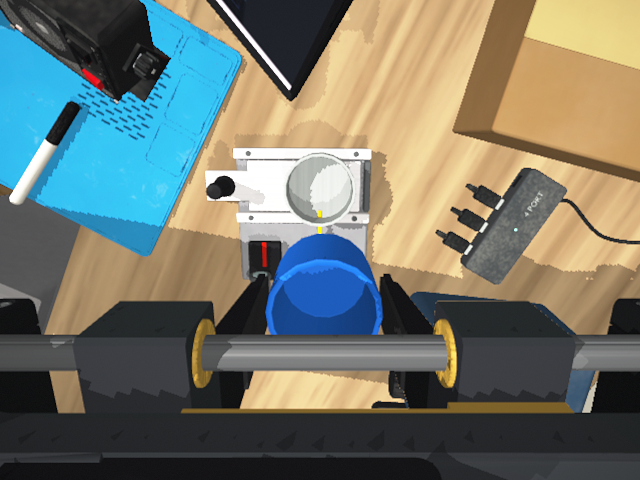

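The wrist view shows the steel rim centred near (320,187), the knob top at (221,187), the pointer tip at about (319,233) and the red line at column 264, rows 242–266. The station's x axis runs along image right, which is also the finger closing axis. I'll fit the rim circle at z=51.

```bash
cat >> h.py <<'E'
from scipy.optimize import least_squares
def circ(im,info,px,z,rad,gate=4):
    e=cv2.Canny(cv2.cvtColor(im,cv2.COLOR_BGR2GRAY),40,100); ys,xs=np.nonzero(e)
    P=np.array([ray("",p,z,info)[:2] for p in zip(xs,ys) if np.hypot(p[0]-px[0],p[1]-px[1])<90])
    c=ray("",px,z,info)[:2]
    for g in (2*gate,gate,gate,gate/2,gate/2):
        Q=P[abs(np.hypot(*(P-c).T)-rad)<g]
        c=least_squares(lambda c:np.hypot(*(Q-c).T)-rad,c,loss="soft_l1").x
    d=np.hypot(*(P-c).T); a=np.sort(np.arctan2(*(Q-c).T))
    return c,len(Q),np.mean(np.hypot(*(Q-c).T)),np.degrees(np.diff(a).max())
E
python3 - <<'E'
from h import *
w=np.load("w3.npy",allow_pickle=True).item(); im=cv2.imread("pics/w3.png")
C=circ(im,w,(320,187),51,34);print("rim out",C); C2=circ(im,w,(320,187),51,31);print("rim in",C2)
k=circ(im,w,(225,184),62,8,3);print("knob",k)
for a,b in [((240,150),(368,150)),((245,217),(365,219))]:
    d=ray("",b,22,w)-ray("",a,22,w); print("yaw",np.degrees(np.arctan2(d[1],d[0])),np.linalg.norm(d))
ux=C[0]-k[0]; print("dist",np.linalg.norm(ux),np.degrees(np.arctan2(ux[1],ux[0])))
ux/=np.linalg.norm(ux)
pt=ray("",(319.5,232.5),24,w)[:2]; mk=ray("",(263.7,242),22.5,w)[:2]; print("ptr",pt,"mark",mk)
uy=np.array([-ux[1],ux[0]])
print("along",(pt-mk)@ux,"cup-ptr",(C[0]-pt)@ux,(C[0]-pt)@uy,(C[0]-mk)@uy)
for n,p in (("scene",(442,314)),("side",(360,170))):
    im=cv2.imread(f"pics/{n}1.png"); print(n,circ(im,camera_info(n),p,51,34))
R["blue"]=((100,140,40),(122,255,255))
E
```

```text
rim out (array([ 432.21264686, -404.7637413 ]), 308, np.float64(33.9948645737091), np.float64(22.130679341486296))
rim in (array([ 431.38624835, -400.94442306]), 290, np.float64(31.370793768185003), np.float64(2.3804452214893965))
knob (array([ 399.50210164, -324.12864856]), 50, np.float64(8.151299563657162), np.float64(57.91291964492026))
yaw -63.77746255500178 124.36798767603005
yaw -64.69308064914662 122.09996155139247
dist 87.01722788141018 -67.91950415099448
ptr [ 388.32788455 -421.69021046] mark [ 353.31226127 -374.55646627]
along 56.83947975088013 cup-ptr 0.8116449209756965 47.028916140655966 61.7583851358531
scene (array([ 426.18891957, -400.20024245]), 52, np.float64(33.578840811139756), np.float64(46.68923964477425))
side (array([ 416.81471251, -359.02433182]), 25, np.float64(33.948495745191586), np.float64(47.0288771530424))
```

Run:
```python
from h import *
read_camera("scene")
s=state();print(s["t"],s["eef_pos"],s["tcp_rot"])
w=camera_info("wrist"); im=read_camera("wrist");cv2.imwrite("pics/w4.png",im);np.save("w4.npy",w,allow_pickle=True)
C=circ(im,w,(320,187),51,34);print("rim out",C); C2=circ(im,w,(320,187),51,31);print("rim in",C2)
for n,p in (("scene",(442,314)),("side",(360,163))):
    a=cv2.imread(f"pics/{n}1.png"); print(n,circ(a,camera_info(n),p,51,34),circ(a,camera_info(n),p,51,31))
x0,y0,f=190,130,5
v=cv2.resize(im[y0:y0+115,x0:x0+160],None,fx=5,fy=5,interpolation=cv2.INTER_CUBIC)
for c,r,col in ((C[0],34,(0,255,0)),(C2[0],31,(0,0,255))):
    for t in np.arange(0,6.28,.15):
        q=proj("",[*(c+r*np.array([np.cos(t),np.sin(t)])),51],w); cv2.circle(v,tuple(int(z) for z in ((q-[x0,y0]+.5)*f)),2,col,-1)
cv2.imwrite("pics/c4.png",v)
```

```text
6.6 [ 414.50656348 -416.97201294  244.00760212] [ 3.13948307e+00 -4.83031612e-04  4.59694134e-01]
rim out (array([ 434.05498737, -405.69051948]), 255, np.float64(34.106890534821844), np.float64(19.65399905291085))
rim in (array([ 432.77418222, -401.00209576]), 288, np.float64(31.250659418599405), np.float64(12.348451218274816))
scene (array([ 426.18891957, -400.20024245]), 52, np.float64(33.578840811139756), np.float64(46.68923964477425)) (array([ 425.73484602, -403.35242884]), 62, np.float64(31.33290667989527), np.float64(31.880357552931475))
side (array([ 430.33327835, -396.02674784]), 24, np.float64(34.0622045363167), np.float64(53.40437057982913)) (array([ 427.86807994, -396.29227866]), 21, np.float64(31.057986558714465), np.float64(52.47822851243322))
```

View pics/c4.png

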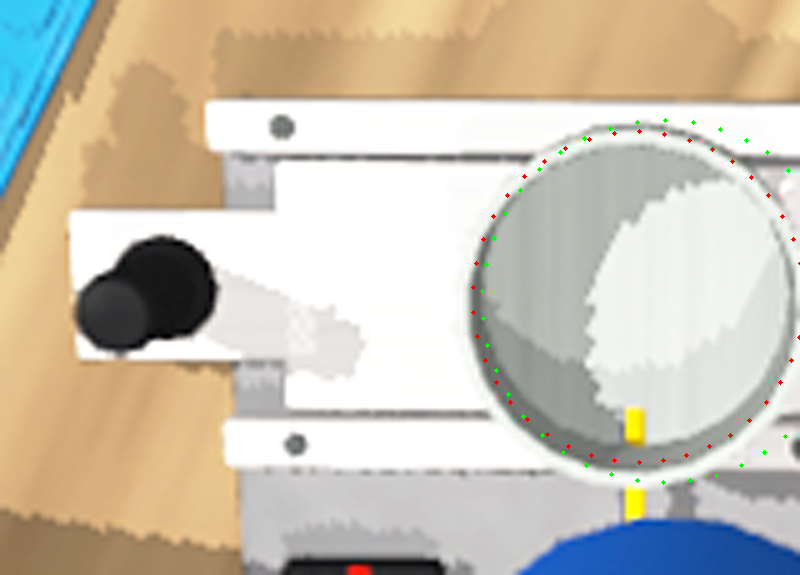

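The overlay shows the red (inner) fit concentric with the rim, whose centre is at about pixel (317,190). The knob top is at (213,192), its foot at (222.5,188), and the slide's centre line is at row 187. I'll cross-check these.

Run:
```python
from h import *
w=np.load("w4.npy",allow_pickle=True).item()
q=lambda x,y,z: ray("",(190+x/5-.5,130+y/5-.5),z,w)[:2]
ux=np.array([np.cos(np.radians(-63.7)),np.sin(np.radians(-63.7))]);
for a,b,z in [((210,100),(790,103),22),((225,420),(560,425),22),((290,412),(480,412),21)]:
    d=q(*b,z)-q(*a,z); print("yaw",np.degrees(np.arctan2(d[1],d[0])))
kt=q(115,312,62); kf=q(163,290,21); cr=(q(470,303,51)+q(805,303,51))/2; cv=(q(637,122,51)+q(637,485,51))/2
print("knobtop",kt,"foot",kf,"cup lr",cr,"tb",cv,"width",np.linalg.norm(q(470,303,51)-q(805,303,51)),np.linalg.norm(q(637,122,51)-q(637,485,51)))
d=cv-kt;print(np.linalg.norm(d),np.degrees(np.arctan2(d[1],d[0])))
pt=q(635,490,24);mk=q(359,567,22.5);print("ptr",pt,"mk",mk,"travel",(pt-mk)@ux)
im=cv2.imread("pics/w4.png"); R["blue"]=((100,140,40),(122,255,255))
print("held cup rim z~258:",cup(im,w,"blue",(412,-417),26,258.3),"tcp 414.5,-417")
```

```text
yaw -63.93650627987947
yaw -64.5463271513451
yaw -63.674147273079505
knobtop [ 390.18522998 -316.04413481] foot [ 388.19190174 -315.24270353] cup lr [ 432.35604029 -400.99354682] tb [ 431.47367306 -401.31247692] width 62.77286718119984 68.16820647352426
94.73872333423922 -64.16291141917351
ptr [ 393.84909582 -418.85123965] mk [ 352.99888368 -374.45065858] travel 57.904070568528816
held cup rim z~258: (array([ 426.25388333, -410.45830928]), np.float64(51.930553836579065)) tcp 414.5,-417
```

Run:
```python
from h import *
w=np.load("w4.npy",allow_pickle=True).item(); im=cv2.imread("pics/w4.png")
for y in range(225,290,2): print(y,im[y,324].tolist(),end=" ")
tcp=np.array([414.5,-417.]);zr=244-33.7+48
c=np.array([.443,-.896]);p=np.array([.896,.443])
for y in (255,258,261,264,267,270): 
    d=ray("",(324,y),zr,w)[:2]-tcp; print(y,"perp of centre",d@p-26,"along",d@c)
```

```text
225 [242, 246, 243] 227 [133, 131, 134] 229 [162, 160, 163] 231 [152, 151, 153] 233 [156, 126, 116] 235 [172, 82, 24] 237 [170, 83, 26] 239 [170, 82, 25] 241 [170, 83, 26] 243 [171, 84, 27] 245 [169, 83, 27] 247 [168, 83, 26] 249 [168, 82, 24] 251 [166, 82, 23] 253 [167, 82, 23] 255 [165, 83, 24] 257 [161, 79, 24] 259 [216, 106, 34] 261 [253, 151, 50] 263 [249, 138, 41] 265 [241, 126, 39] 267 [227, 117, 41] 269 [225, 115, 40] 271 [187, 91, 29] 273 [189, 92, 30] 275 [189, 93, 30] 277 [190, 93, 30] 279 [189, 92, 30] 281 [189, 92, 29] 283 [189, 92, 30] 285 [189, 93, 30] 287 [189, 92, 31] 289 [189, 93, 29] 255 perp of centre -1.4506752381882109 along -0.598568771895104
258 perp of centre -2.776760454246862 along -0.5972246809675442
261 perp of centre -4.108509618600486 along -0.5958748491860906
264 perp of centre -5.445959096522099 along -0.5945192396916826
267 perp of centre -6.789145565262551 along -0.5931578153090048
270 perp of centre -8.138106017403114 along -0.5917905385432621
```

move_arm --commands '[[[1.9,1.7,0],[0,0,0],0],[[0,0,-3],[0,0,0],0],[[0,0,-4],[0,0,0],0],[[0,0,-4],[0,0,0],0],[[0,0,-3],[0,0,0],0],[[0,0,0],[0,0,0],0],[[0,0,0],[0,0,0],0],[[0,0,0],[0,0,0],0]]'

```text
t: 7.45
eef_pos: [433.8, -400.9, 104.6]
tcp_rot: [3.138, -0.001, 0.459]
ft_force: [0.6, -0.0, -0.4]
opening: 0.543
grip_force: 30.0
```

move_arm --commands '[[[0,0.1,-1.5],[0,0,0],0],[[0,0,-1],[0,0,0],0],[[0,0,-0.8],[0,0,0],0],[[0,0,-0.6],[0,0,0],0],[[0,0,0],[0,0,0],0],[[0,0,0],[0,0,0],0]]'

```text
t: 8.05
eef_pos: [433.0, -399.4, 63.5]
tcp_rot: [3.141, -0.0, 0.459]
ft_force: [1.0, 0.2, -0.8]
opening: 0.545
grip_force: 30.0
```

move_arm --commands '[[[0,0,-0.3],[0,0,0],0],[[0,0,-0.1],[0,0,0],0],[[0,0,0],[0,0,0],0],[[0,0,0],[0,0,0],0]]'

```text
t: 8.45
eef_pos: [432.9, -399.3, 59.4]
tcp_rot: [3.141, -0.0, 0.459]
ft_force: [-1.0, -0.1, -0.2]
opening: 0.55
grip_force: 30.0
```

move_arm --commands '[[[0,0,-0.1],[0,0,0],0],[[0,0,0],[0,0,0],0.8],[[0,0,0],[0,0,0],0.8],[[0,0,0],[0,0,0],0.8],[[0,0,0],[0,0,0],0.8],[[0,0,3],[0,0,0],0.8],[[0,0,4],[0,0,0],0.8],[[0,0,4],[0,0,0],0.8],[[0,0,2],[0,0,0],0.8],[[0,0,0],[0,0,0],0.8]]'

```text
t: 9.45
eef_pos: [433.6, -400.0, 191.3]
tcp_rot: [3.136, -0.001, 0.459]
ft_force: [-0.2, 0.8, -0.6]
opening: 0.795
grip_force: 0.0
```

move_arm --commands '[[[0,0,0],[0,0,0],0.8],[[0,0,0],[0,0,0],0.8]]'

```text
t: 9.65
eef_pos: [432.5, -398.8, 187.0]
tcp_rot: [-3.14, 0.001, 0.459]
ft_force: [0.6, 0.7, -0.9]
opening: 0.8
grip_force: 0.0
```

Run:
```python
from h import *
s=state();print(s["t"],s["eef_pos"],s["tcp_rot"],s["opening"])
w=camera_info("wrist"); im=read_camera("wrist");cv2.imwrite("pics/w5.png",im);np.save("w5.npy",w,allow_pickle=True)
R["blue"]=((100,140,40),(122,255,255))
print(cup(im,w,"blue",(431,-401),26,73))
for c in ["yellow","red"]:
    for b,ce in blobs(im,c,20)[0]: print(c,b,ce)
```

```text
9.65 [ 432.52380938 -398.82320409  186.95718019] [-3.13961976e+00  5.59800518e-04  4.58803869e-01] 0.7999339402770747
(array([ 431.42823612, -399.57034904]), np.float64(51.58325656472016))
yellow [324, 271, 4, 15, 58] [325.5, 278.2]
yellow [508, 344, 6, 35, 128] [511.0, 360.7]
red [261, 285, 6, 27, 131] [263.3, 297.8]
red [429, 387, 6, 19, 52] [431.7, 395.4]
```

View pics/w5.png

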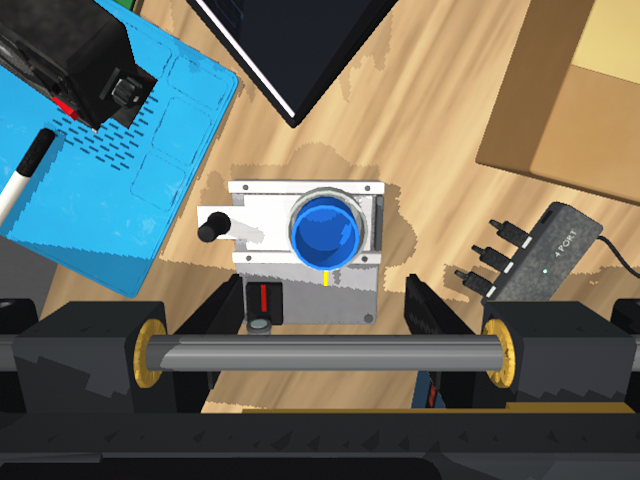

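The blue cup sits upright in the steel cup, rim at (325,232); the pointer tip is at (325,286) and the red line at column 263. I'll check where the microscope eyepiece is before fetching the orange cup.

Run:
```python
from h import *
w=np.load("w1.npy",allow_pickle=True).item()
for px in ((510,225),(600,275)):
  for z in (100,150,200,250,300,350):
    p=ray("",px,z,w); print(px,z,np.round(p),np.round(proj("side",p)))
R["orange"]=((3,120,60),(16,255,255))
print(cup(cv2.imread("pics/w1.png"),w,"orange",(380,261),18,66)); print(cup(cv2.imread("pics/side1.png"),camera_info("side"),"orange",(380,261),18,66))
```

```text
(510, 225) 100 [491. 159. 100.] [270. 243.]
(510, 225) 150 [490. 186. 150.] [264. 234.]
(510, 225) 200 [490. 214. 200.] [257. 225.]
(510, 225) 250 [489. 241. 250.] [250. 215.]
(510, 225) 300 [489. 268. 300.] [242. 204.]
(510, 225) 350 [488. 295. 350.] [234. 191.]
(600, 275) 100 [488.  47. 100.] [289. 219.]
(600, 275) 150 [488.  89. 150.] [282. 213.]
(600, 275) 200 [488. 132. 200.] [274. 207.]
(600, 275) 250 [488. 174. 250.] [265. 199.]
(600, 275) 300 [487. 216. 300.] [255. 191.]
(600, 275) 350 [487. 258. 350.] [243. 182.]
(array([381.6453124 , 260.73378922]), np.float64(34.53607666459475))
(array([376.59244639, 262.03596918]), np.float64(34.49437120951234))
```

move_arm --commands '[[[0,0,5],[0,0,0],1],[[0,3,4],[0,0,0],1],[[0,4.5,2.1],[0,0,0],1],[[0,5,0.6],[0,0,0],1],[[0,5,0],[0,0,0],1],[[0,5,0],[0,0,0],1],[[0,5,0],[0,0,0],1],[[0,5,0],[0,0,0],1],[[0,5,0],[0,0,0],1],[[0,5,0],[0,0,0],1]]'

```text
t: 10.7
eef_pos: [432.3, 27.3, 304.5]
tcp_rot: [-3.141, 0.001, 0.458]
ft_force: [0.6, 0.5, -0.1]
opening: 1.001
grip_force: 0.0
```

move_arm --commands '[[[-1.2,4.5,0],[0,0,0],1],[[-1.2,4.7,0],[0,0,0],1],[[-1.2,4.7,0],[0,0,0],1],[[-0.9,4.7,0],[0,0,0],1],[[-0.6,4.6,-1],[0,0,0],1],[[0,0,-4.8],[0,0,0],1],[[0,0,-5],[0,0,0],1],[[0,0,-5],[0,0,0],1],[[0,0,-3],[0,0,0],1],[[0,0,0],[0,0,0],1]]'

```text
t: 11.7
eef_pos: [380.0, 256.5, 113.6]
tcp_rot: [3.142, 0.008, 0.459]
ft_force: [0.8, -0.5, 0.5]
opening: 0.997
grip_force: 0.0
```

move_arm --commands '[[[0,0,0],[0,0,0],1],[[0,0,0],[0,0,0],1]]'

```text
t: 11.9
eef_pos: [382.6, 257.7, 118.6]
tcp_rot: [3.141, -0.002, 0.459]
ft_force: [-0.1, -0.7, 0.4]
opening: 1.001
grip_force: 0.0
```

Run:
```python
from h import *
s=state();print(s["t"],s["eef_pos"],s["tcp_rot"])
w=camera_info("wrist"); im=read_camera("wrist");cv2.imwrite("pics/w6.png",im)
R["orange"]=((3,120,60),(16,255,255))
print(cup(im,w,"orange",(380,261),18,66)); print(blobs(im,"orange",100)[0])
```

```text
11.9 [382.63292634 257.73266048 118.61695659] [ 3.14149733e+00 -2.11593153e-03  4.58709311e-01]
(array([378.8529093 , 258.59293758]), np.float64(34.47062225154299))
[([293, 217, 56, 41, 953], [321.0, 231.8]), ([296, 243, 49, 47, 1811], [320.2, 266.0]), ([463, 255, 90, 80, 3534], [500.7, 289.2])]
```

move_arm --commands '[[[-0.3,0.15,-2],[0,0,0],1],[[0,0,-2.5],[0,0,0],1],[[0,0,-1.5],[0,0,0],1],[[0,0,-1],[0,0,0],1],[[0,0,0],[0,0,0],0],[[0,0,0],[0,0,0],0],[[0,0,0],[0,0,0],0],[[0,0,0],[0,0,0],0],[[0,0,0],[0,0,0],0],[[0,0,0],[0,0,0],0]]'

```text
t: 12.95
eef_pos: [379.0, 259.0, 47.5]
tcp_rot: [3.141, -0.0, 0.459]
ft_force: [-0.4, 0.1, -0.3]
opening: 0.554
grip_force: 0.0
```

move_arm --commands '[[[0,0,0],[0,0,0],0],[[0,0,0],[0,0,0],0]]'

```text
t: 13.15
eef_pos: [378.9, 258.9, 47.3]
tcp_rot: [3.142, 0.0, 0.459]
ft_force: [0.3, 0.0, 0.5]
opening: 0.385
grip_force: 0.2
```

move_arm --commands '[[[0,0,0],[0,0,0],0],[[0,0,0],[0,0,0],0],[[0,0,2],[0,0,0],0],[[0,0,5],[0,0,0],0],[[0,0,5],[0,0,0],0],[[0,0,5],[0,0,0],0],[[0,0,5],[0,0,0],0],[[0,-2,4],[0,0,0],0],[[0.6,-4.7,0],[0,0,0],0],[[0.9,-4.7,0],[0,0,0],0]]'

```text
t: 14.15
eef_pos: [393.6, 144.1, 308.4]
tcp_rot: [3.141, -0.002, 0.461]
ft_force: [1.4, 0.2, -0.6]
opening: 0.371
grip_force: 30.0
```

move_arm --commands '[[[1.2,-4.8,0],[0,0,0],0],[[1.2,-4.8,0],[0,0,0],0],[[1.2,-4.8,0],[0,0,0],0],[[0.2,-5,0],[0,0,0],0],[[0,-5,0],[0,0,0],0],[[0,-5,0],[0,0,0],0],[[0,-5,0],[0,0,0],0],[[0,-5,0],[0,0,0],0],[[0,-5,0],[0,0,0],0],[[0,-5,0],[0,0,0],0]]'

```text
t: 15.15
eef_pos: [431.3, -351.1, 307.1]
tcp_rot: [-3.141, 0.0, 0.458]
ft_force: [0.0, -0.5, -0.7]
opening: 0.373
grip_force: 30.0
```

move_arm --commands '[[[0,-4.2,0],[0,0,0],0],[[-0.5,-3,-2],[0,0,0],0],[[-0.5,-1.5,-3],[0,0,0],0],[[0,0,-2],[0,0,0],0],[[0,0,0],[0,0,0],0],[[0,0,0],[0,0,0],0],[[0,0,0],[0,0,0],0],[[0,0,0],[0,0,0],0]]'

```text
t: 15.95
eef_pos: [422.3, -436.0, 238.6]
tcp_rot: [3.139, -0.0, 0.459]
ft_force: [0.4, 0.2, -0.5]
opening: 0.372
grip_force: 30.0
```

Run:
```python
from h import *
s=state();tcp=s["eef_pos"];print(s["t"],tcp,s["tcp_rot"],s["opening"],s["grip_force"])
w=camera_info("wrist"); im=read_camera("wrist");cv2.imwrite("pics/w7.png",im);np.save("w7.npy",w,allow_pickle=True)
R["blue"]=((100,140,40),(122,255,255));R["orange"]=((3,120,60),(16,255,255))
print(cup(im,w,"blue",(431,-400),26,73)); print(blobs(im,"orange",100)[0])
zr=tcp[2]-47.3+66;c=np.array([.443,-.896]);p=np.array([.896,.443])
for y in range(235,300,3):
    d=ray("",(324,y),zr,w)[:2]-tcp[:2]; print(y,im[y,324].tolist(),"perp",round(d@p-18,1),"along",round(d@c,1))
```

```text
15.95 [ 422.33823797 -436.01396545  238.62349346] [ 3.13945359e+00 -3.81193383e-04  4.59436379e-01] 0.3719582070212964 29.99238328076899
(array([ 431.09816016, -400.03220449]), np.float64(51.24820083085967))
[([429, 0, 211, 190, 5809], [486.6, 91.5]), ([283, 237, 84, 98, 6259], [324.1, 291.8])]
235 [204, 202, 202] perp 16.4 along -0.6
238 [0, 94, 218] perp 15.1 along -0.6
241 [0, 100, 215] perp 13.9 along -0.6
244 [0, 98, 213] perp 12.6 along -0.6
247 [0, 98, 213] perp 11.3 along -0.6
250 [0, 97, 212] perp 10.1 along -0.6
253 [0, 97, 211] perp 8.8 along -0.6
256 [0, 96, 211] perp 7.5 along -0.6
259 [0, 96, 210] perp 6.2 along -0.6
262 [0, 97, 209] perp 4.9 along -0.6
265 [0, 96, 207] perp 3.6 along -0.6
268 [0, 95, 208] perp 2.3 along -0.6
271 [0, 96, 208] perp 1.0 along -0.6
274 [0, 86, 189] perp -0.3 along -0.6
277 [0, 175, 255] perp -1.7 along -0.6
280 [0, 158, 255] perp -3.0 along -0.6
283 [0, 106, 227] perp -4.3 along -0.6
286 [0, 108, 229] perp -5.7 along -0.6
289 [0, 113, 232] perp -7.0 along -0.6
292 [0, 80, 174] perp -8.4 along -0.6
295 [0, 82, 173] perp -9.7 along -0.6
298 [0, 81, 173] perp -11.1 along -0.6
```

View pics/w7.png

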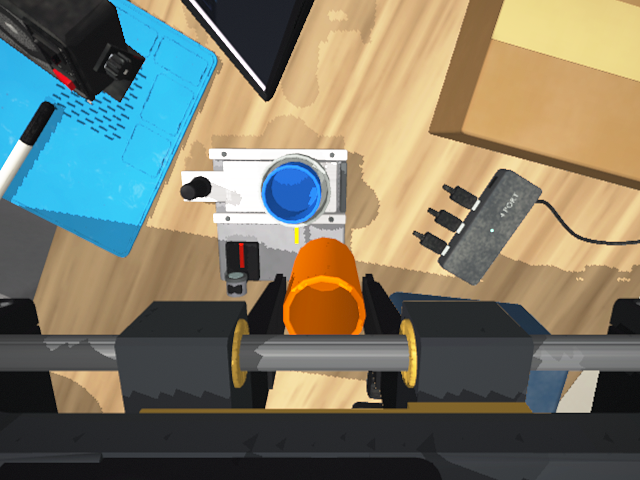

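The orange cup is held upright, with its near rim at row 275, so its offset is about −1 mm. The blue rim is at (292,192), measured (431.2,−399.9).

move_arm --commands '[[[0.5,1.8,0],[0,0,0],0],[[0.5,1.85,0],[0,0,0],0],[[0,0,-3],[0,0,0],0],[[0,0,-3.5],[0,0,0],0],[[0,0,-2.4],[0,0,0],0],[[0,0,0],[0,0,0],0],[[0,0,0],[0,0,0],0],[[0,0,0],[0,0,0],0],[[0,0,0],[0,0,0],0]]'

```text
t: 16.9
eef_pos: [432.3, -399.7, 149.7]
tcp_rot: [3.139, -0.001, 0.459]
ft_force: [0.8, -0.2, 0.2]
opening: 0.373
grip_force: 30.0
```

Good. Descend 70 mm to z≈79.

move_arm --commands '[[[0,0,-2],[0,0,0],0],[[0,0,-1.8],[0,0,0],0],[[0,0,-1.5],[0,0,0],0],[[0,0,-1],[0,0,0],0],[[0,0,-0.7],[0,0,0],0],[[0,0,0],[0,0,0],0],[[0,0,0],[0,0,0],0]]'

```text
t: 17.6
eef_pos: [432.1, -399.8, 78.8]
tcp_rot: [3.141, -0.0, 0.459]
ft_force: [0.5, -0.3, 0.3]
opening: 0.373
grip_force: 30.0
```

move_arm --commands '[[[0,0,-0.2],[0,0,0],0],[[0,0,-0.05],[0,0,0],0],[[0,0,0],[0,0,0],0],[[0,0,0],[0,0,0],0.6],[[0,0,0],[0,0,0],0.6],[[0,0,0],[0,0,0],0.6],[[0,0,0],[0,0,0],0.6],[[0,0,2],[0,0,0],0.6],[[0,0,4],[0,0,0],0.6],[[0,0,4],[0,0,0],0.6]]'

```text
t: 18.6
eef_pos: [431.6, -399.2, 176.4]
tcp_rot: [-3.14, 0.0, 0.459]
ft_force: [-0.3, -0.9, -0.4]
opening: 0.599
grip_force: 0.0
```

move_arm --commands '[[[0,0,2],[0,0,0],0.4],[[0,0,0],[0,0,0],0.4],[[0,0,0],[0,0,0],0.4],[[0,0,0],[0,0,0],0.4],[[0,0,0],[0,0,0],0.4],[[0,0,0],[0,0,0],0.4]]'

```text
t: 19.2
eef_pos: [431.7, -399.4, 194.8]
tcp_rot: [-3.14, 0.0, 0.459]
ft_force: [-0.7, 0.2, 0.2]
opening: 0.404
grip_force: 0.0
```

Run:
```python
from h import *
s=state();tcp=s["eef_pos"];print(s["t"],tcp,s["tcp_rot"],s["opening"])
w=camera_info("wrist"); im=read_camera("wrist");cv2.imwrite("pics/w8.png",im);np.save("w8.npy",w,allow_pickle=True)
R["blue"]=((100,140,40),(122,255,255));R["orange"]=((3,120,60),(16,255,255))
print(cup(im,w,"blue",(431,-400),26,73),cup(im,w,"orange",(431,-400),18,95))
ux=np.array([np.cos(np.radians(-64)),np.sin(np.radians(-64))])
for f in ("w4","w5","w7","w8"):
    a=cv2.imread(f"pics/{f}.png"); i=np.load(f+".npy",allow_pickle=True).item()
    y=[b for b in blobs(a,"yellow",15)[0] if b[0][0]<380]; r=[b for b in blobs(a,"red",90)[0]]
    Y=max(y,key=lambda b:b[0][1]+b[0][3]); print(f,y,r)
    for b,ce in r:
        if b[3]>15:
            m=ray("",(ce[0],b[1]),22.5,i)[:2]; p=ray("",(Y[1][0],Y[0][1]+Y[0][3]),24,i)[:2]; print("  mark",m,"ptr",p,"travel",(p-m)@ux,"across",(p-m)@[-ux[1],ux[0]])
x0,y0=170,150
cv2.imwrite("pics/c8.png",cv2.resize(im[y0:y0+180,x0:x0+240],None,fx=3.3,fy=3.3,interpolation=cv2.INTER_CUBIC))
```

```text
19.2 [ 431.74056543 -399.39926216  194.82975345] [-3.14018602e+00  4.12606014e-04  4.58750433e-01] 0.40358814066691695
(array([ 431.04350359, -399.57216398]), np.float64(50.65859190476317)) (array([ 432.34856112, -399.66501663]), np.float64(35.454132873274034))
w4 [([315, 212, 4, 7, 27], [316.6, 214.9]), ([315, 228, 4, 6, 21], [316.4, 230.1])] [([259, 243, 6, 24, 111], [261.8, 254.8])]
  mark [ 353.13141065 -374.9641005 ] ptr [ 387.58028475 -421.80355384] travel 57.20041423332179 across 10.429378063710468
w5 [([324, 271, 4, 15, 58], [325.5, 278.2])] [([261, 285, 6, 27, 131], [263.3, 297.8])]
  mark [ 352.86235295 -375.04406559] ptr [ 377.98653733 -426.67068096] travel 57.41541205060419 across -0.050151241734932045
w7 [([295, 228, 4, 16, 62], [296.5, 235.3])] [([239, 243, 6, 25, 118], [241.2, 254.6])]
  mark [ 353.28836519 -375.04270122] ptr [ 378.04241177 -426.60908627] travel 57.19901965364353 across -0.3564256567043213
w8 [([302, 218, 48, 45, 266], [325.2, 239.4]), ([324, 267, 4, 15, 57], [325.4, 273.9])] []
```

View pics/c8.png

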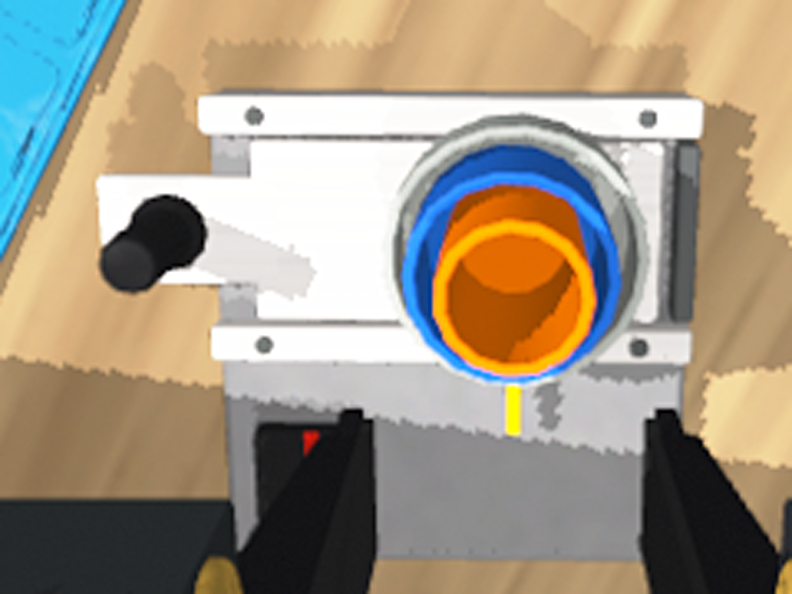

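Both cups are nested upright: blue rim centred at (431,−399.6), orange at (432.3,−399.7). The mark is 57.3 mm out. The knob is at (389.6,−315).

move_arm --commands '[[[-2,4,0],[0,0,0],0.4],[[-2.2,4.4,0],[0,0,0],0.4],[[0,0,-4],[0,0,0],0.4],[[0,0,-4],[0,0,0],0.4],[[0,0,-3],[0,0,0],0.4],[[0,0,0],[0,0,0],0.4],[[0,0,0],[0,0,0],0.4],[[0,0,0],[0,0,0],0.4]]'

```text
t: 20.05
eef_pos: [390.4, -316.1, 87.1]
tcp_rot: [3.14, -0.001, 0.459]
ft_force: [-0.9, 0.3, 0.2]
opening: 0.401
grip_force: 0.0
```

Run:
```python
from h import *
s=state();tcp=s["eef_pos"];print(s["t"],tcp,s["tcp_rot"],s["opening"],s["ft_force"])
w=camera_info("wrist"); im=read_camera("wrist");cv2.imwrite("pics/w9.png",im)
# dark knob blob on the bright slide, just below where knob top projects
q=proj("",[389.6,-315,62],w);print("knob top expected",q,"tcp axis there",proj("",[tcp[0],tcp[1],62],w))
g=cv2.cvtColor(im,cv2.COLOR_BGR2GRAY); x,y=q.astype(int)
for r in (y-12,y,y+12): 
    d=np.nonzero(g[r,x-60:x+60]<90)[0]+x-60; print(r,d.min() if len(d) else None,d.max() if len(d) else None,len(d))
```

```text
20.05 [ 390.44985065 -316.12998181   87.11791385] [ 3.13960786e+00 -5.82044024e-04  4.58813080e-01] 0.4005846657937444 [-0.86491759  0.28836457  0.22838888]
knob top expected [322.17356232 277.10117549] tcp axis there [324.76694934 276.64056951]
265 309 337 29
277 273 375 48
289 262 381 42
```

The knob's columns 309–337 are centred under the tool axis. Descend to z≈38 and grip.

move_arm --commands '[[[-0.05,0.1,-2],[0,0,0],0.4],[[0,0,-2],[0,0,0],0.4],[[0,0,-0.8],[0,0,0],0.4],[[0,0,0],[0,0,0],0.4],[[0,0,0],[0,0,0],0],[[0,0,0],[0,0,0],0],[[0,0,0],[0,0,0],0],[[0,0,0],[0,0,0],0],[[0,0,0],[0,0,0],0]]'

```text
t: 21.0
eef_pos: [389.9, -315.3, 38.4]
tcp_rot: [3.139, -0.001, 0.459]
ft_force: [-0.5, -2.8, 5.8]
opening: 0.163
grip_force: 30.0
```

move_arm --commands '[[[-0.13,0.27,0],[0,0,0],0],[[-0.26,0.54,0],[0,0,0],0],[[-0.35,0.72,0],[0,0,0],0],[[-0.4,0.81,0],[0,0,0],0],[[-0.4,0.81,0],[0,0,0],0],[[-0.35,0.72,0],[0,0,0],0],[[-0.2,0.4,0],[0,0,0],0],[[-0.1,0.23,0],[0,0,0],0],[[0,0,0],[0,0,0],0],[[0,0,0],[0,0,0],0]]'

```text
t: 22.0
eef_pos: [368.4, -270.7, 38.3]
tcp_rot: [3.138, -0.001, 0.459]
ft_force: [0.9, -7.0, 6.2]
opening: 0.165
grip_force: 30.0
```

```bash
cat > m.py <<'E'
from h import *
import sys
s=state();tcp=s["eef_pos"];print(s["t"],tcp,s["tcp_rot"],s["opening"],s["grip_force"],s["ft_force"])
ux=np.array([np.cos(np.radians(-64)),np.sin(np.radians(-64))]);uy=np.array([-ux[1],ux[0]])
print("tcp travel",(np.array([389.9,-315.3])-tcp[:2])@ux)
for n in ("wrist","scene","side"):
    i=camera_info(n); a=read_camera(n); cv2.imwrite(f"pics/{n}_{sys.argv[1]}.png",a)
    M=np.array([353.1,-375.,22.5])
    for c in ("yellow","red"):
        for b,ce in blobs(a,c,4)[0]:
            d=ray("",ce,23,i)[:2]-M[:2]
            if abs(d@ux)<65 and abs(d@uy)<30: print(n,c,b,ce,"x,y rel mark",np.round([d@ux,d@uy],1))
E
python3 m.py p1
```

```text
22.0 [ 368.35778462 -270.70765924   38.31410096] [ 3.13814312e+00 -9.24902353e-04  4.58834951e-01] 0.1652676534341707 30.00499427318573 [ 0.89134838 -7.01726171  6.24229827]
tcp travel 49.522816047280685
wrist yellow [364, 343, 4, 40, 110] [365.4, 363.5] x,y rel mark [-64.7  13. ]
wrist yellow [494, 371, 9, 16, 122] [498.1, 378.7] x,y rel mark [8.7 3.7]
wrist red [477, 384, 8, 25, 139] [480.4, 394.3] x,y rel mark [ 0.  -6.3]
```

move_arm --commands '[[[-0.15,0.32,0],[0,0,0],0],[[-0.16,0.32,0],[0,0,0],0],[[0,0,0],[0,0,0],0],[[0,0,0],[0,0,0],0],[[0,0,0],[0,0,0],0]]'

```text
t: 22.65
eef_pos: [365.3, -264.4, 38.3]
tcp_rot: [3.138, -0.001, 0.459]
ft_force: [-0.1, -8.0, 5.4]
opening: 0.16
grip_force: 30.0
```

```bash
python3 m.py p2
python3 - <<'E'
from h import *
# wrist: lines through pointer and mark, each on own plane, compared along station x
i=camera_info("wrist"); a=cv2.imread("pics/wrist_p2.png")
ux=np.array([np.cos(np.radians(-64)),np.sin(np.radians(-64))]);uy=np.array([-ux[1],ux[0]])
R["yellow"]=((20,100,60),(36,255,255)); R["red"]=((0,120,60),(5,255,255))
for c,z in (("yellow",24),("red",22.5)):
    bl,l=blobs(a,c,30)
    m=cv2.inRange(cv2.cvtColor(a,cv2.COLOR_BGR2HSV),*map(np.array,R[c])); m[:, :420]=0; m[:,560:]=0;m[:340]=0;m[430:]=0
    ys,xs=np.nonzero(m); P=np.array([ray("",p,z,i)[:2]-[353.1,-375] for p in zip(xs,ys)])
    x=P@ux;y=P@uy
    for k in np.arange(np.floor(y.min()),y.max(),3):
        s=(y>=k)&(y<k+3)
        if s.sum()>2: print(c,k,"x %.1f..%.1f mid %.1f"%(x[s].min(),x[s].max(),(x[s].min()+x[s].max())/2),s.sum())
cv2.imwrite("pics/c_p2.png",cv2.resize(a[330:430,420:560],None,fx=5,fy=5,interpolation=cv2.INTER_CUBIC))
E
```

```text
22.65 [ 365.33228335 -264.43858492   38.31101756] [ 3.13793270e+00 -1.00566345e-03  4.58811391e-01] 0.16008818341009387 30.00547707080841 [-0.07918208 -7.96263379  5.44065716]
tcp travel 56.483715185466245
wrist yellow [494, 371, 9, 16, 120] [498.1, 378.6] x,y rel mark [1.7 3.8]
wrist red [486, 384, 11, 29, 222] [491.0, 398.8] x,y rel mark [-0.7 -9.2]
yellow -18.0 x -40.2..-5.8 mid -23.0 247
yellow -15.0 x -40.4..-7.2 mid -23.8 238
yellow -12.0 x -40.5..-8.6 mid -24.6 130
yellow -3.0 x 0.1..3.4 mid 1.7 7
yellow 0.0 x -1.4..3.7 mid 1.2 43
yellow 3.0 x -1.7..3.5 mid 0.9 43
yellow 6.0 x -9.2..3.7 mid -2.7 53
yellow 9.0 x -9.4..1.7 mid -3.9 10
red -19.0 x -2.4..2.1 mid -0.2 39
red -16.0 x -2.7..2.0 mid -0.3 36
red -13.0 x -2.5..2.1 mid -0.2 43
red -10.0 x -2.7..2.1 mid -0.3 43
red -7.0 x -2.7..2.0 mid -0.3 35
red -4.0 x -2.5..36.9 mid 17.2 39
red -1.0 x -2.6..-0.3 mid -1.5 8
red 5.0 x 26.3..27.6 mid 27.0 3
```

View pics/c_p2.png

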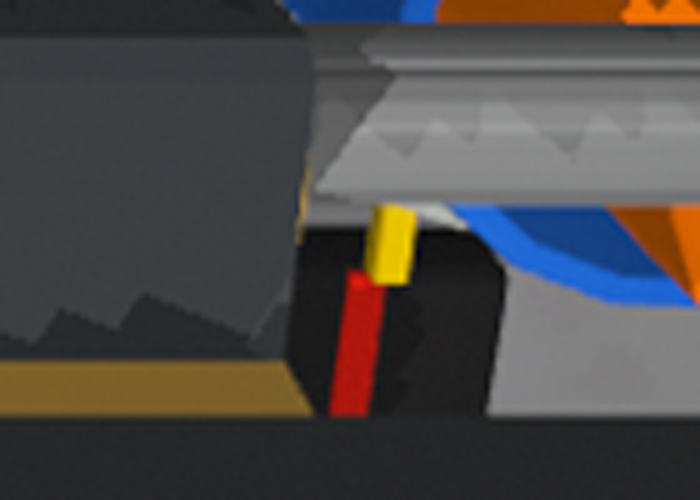

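The view shows the yellow tip (top face at column ~393) right of the red line (column ~365), with about 1.9 mm of travel left. I'll pull out a little more.

move_arm --commands '[[[-0.08,0.17,0],[0,0,0],0],[[0,0,0],[0,0,0],0],[[0,0,0],[0,0,0],0],[[0,0,0],[0,0,0],0]]'

```text
t: 23.2
eef_pos: [364.5, -262.8, 38.3]
tcp_rot: [3.138, -0.001, 0.459]
ft_force: [0.2, -7.9, 4.3]
opening: 0.162
grip_force: 30.0
```

```bash
python3 m.py p3
python3 - <<'E'
from h import *
i=camera_info("wrist"); a=cv2.imread("pics/wrist_p3.png")
ux=np.array([np.cos(np.radians(-64)),np.sin(np.radians(-64))])
h=cv2.cvtColor(a,cv2.COLOR_BGR2HSV)
for r in range(372,388): # bright top face of pointer, own plane
    xs=[x for x in range(470,530) if 20<=h[r,x,0]<=36 and h[r,x,1]>120 and h[r,x,2]>60]
    v=[int(h[r,x,2]) for x in xs]
    if xs:
        b=[x for x,k in zip(xs,v) if k>0.9*max(v)]
        print(r,xs[0],xs[-1],v,"top mid x %.2f"%((ray("",((b[0]+b[-1])/2,r),24,i)[:2]-[353.1,-375])@ux), len(b))
for r in range(384,412,4):
    xs=[x for x in range(470,530) if h[r,x,0]<=5 and h[r,x,1]>150 and h[r,x,2]>80]
    if xs: print(r,xs[0],xs[-1],"red mid x %.2f"%((ray("",((xs[0]+xs[-1])/2,r),22.5,i)[:2]-[353.1,-375])@ux))
E
```

```text
23.2 [ 364.52485023 -262.78798461   38.3183634 ] [ 3.13787143e+00 -1.01997151e-03  4.58751485e-01] 0.16200317787770782 30.005660355091095 [ 0.1656757  -7.90894106  4.33097863]
tcp travel 58.32122029666928
wrist yellow [494, 371, 9, 16, 123] [498.1, 378.5] x,y rel mark [-0.1  3.9]
wrist red [489, 386, 12, 27, 212] [494.3, 399.5] x,y rel mark [-0.6 -9.6]
372 480 502 [140, 119, 122, 177, 227, 236, 238, 233, 228, 223] top mid x -0.38 6
373 494 502 [120, 126, 182, 228, 235, 235, 234, 236, 238] top mid x -0.30 6
374 494 502 [119, 131, 190, 231, 235, 234, 234, 237, 231] top mid x -0.22 6
375 494 502 [114, 142, 196, 232, 235, 234, 233, 238, 215] top mid x -0.14 6
376 493 503 [69, 115, 153, 203, 232, 235, 234, 234, 240, 192, 84] top mid x -0.34 5
377 493 502 [84, 118, 161, 210, 233, 234, 234, 234, 241, 165] top mid x -0.26 5
378 493 502 [84, 116, 168, 219, 233, 234, 233, 234, 241, 151] top mid x -0.46 6
379 493 502 [96, 121, 177, 225, 234, 234, 233, 234, 241, 146] top mid x -0.38 6
380 493 502 [112, 126, 182, 228, 234, 233, 233, 235, 240, 138] top mid x -0.30 6
381 493 502 [111, 133, 188, 230, 234, 233, 233, 237, 229, 122] top mid x -0.23 6
382 493 502 [113, 141, 196, 232, 235, 233, 233, 239, 206, 100] top mid x -0.42 5
383 493 502 [112, 153, 202, 233, 235, 233, 233, 240, 193, 88] top mid x -0.35 5
384 494 501 [162, 209, 233, 235, 234, 234, 241, 166] top mid x -0.27 5
385 494 501 [183, 216, 234, 235, 236, 237, 243, 154] top mid x -0.19 5
386 495 501 [216, 219, 218, 221, 224, 206, 118] top mid x -0.39 6
388 492 499 red mid x -0.56
392 492 499 red mid x -0.24
396 491 499 red mid x -0.21
400 491 498 red mid x -0.17
404 490 497 red mid x -0.42
408 490 497 red mid x -0.10
```

The pointer mid is at −0.3 mm and the mark mid at −0.3 mm, so they are aligned, and the knob is held at 30 N. Handing in.

```bash
python3 -c "
from cell import *
print(env.job_done())"
```

```text
the job is handed in; nothing more can be done
None
```

I nested the blue cup in the steel cup and the orange cup in the blue one, then pulled the slide out until the pointer lined up with the red mark (about 0.1 mm apart in the wrist camera), and handed the job in at about 23 s with the knob still gripped against the spring; no verdict came back.

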